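# Snap the cover onto the controller box of a wafer tool

## Robot

A 6-joint arm with a two-finger parallel gripper is mounted at the origin on the work surface. World frame = base frame: x ahead of the robot, y to its left, z up, the work surface at z = 0. Lengths are in mm, angles in rad, forces in N, time in s.
With the tool pointing down it reaches from about 200 to 875 mm from the base axis. Payload 3.4 kg.
Tool frame: the origin (TCP) lies between the finger pads; the fingertips stand 14 mm ahead of it and the grasp point (between the pads) lies 5 mm behind it; z points along the fingers, y is the direction in which the jaws open and shut (so a half turn about z gives the same grasp; the last joint's range is limited). The gripper opens to 94 mm and grips with 3 to 60 N. Pads are 16 mm wide; open, the fingers measure 119 mm over their backs; the gripper's body (75 mm by 177 mm) begins 78 mm behind the grasp point.
Start: joints at [-1.435, 0.276, 1.505, -0, 1.361, -0.121], TCP at [146.04, -556.18, 219.493] pointing down, gripper open.
Joint ranges: [-2.89, 2.89], [-0.75, 2.08], [0.22, 2.7], [-1.18, 4.32], [0.11, 2.71], [-2.7, 2.7]. Speed limits (rad/s): [2.57, 2.57, 3.14, 3.14, 3.14, 3.14].

## Interface

Orientations are given as a unit quaternion [w, x, y, z].
In Python, from bench import sensors, viewer, close_job gives the robot as it stands.
- The arm moves only by the tool apply_moves, never from a script. Its argument "commands" is a list of rows, each a list of 7 numbers: the gripper command: -1 is shut, 1 is fully open, values between are in proportion, then the shift along the tool's x, y, z in m, then the turn, a rotation vector about the tool's x, y, z in degrees. A call has 1 to 8 rows; each row shifts and turns the commanded pose from where the row before left it, along the tool's axes as they then stand; what a row does not reach is not made up. A row lasts 1/12 s, in which the tool goes at most 41.7 mm and 7.16 degrees, less where a joint would pass 70% of its speed; a pose out of reach is approached as far as the arm can. A call with a gripper value outside its range is refused whole. The fingers move at their own pace and stop on an object; "grip_force" is the grip in N (left out, the last holds). Time passes only in rows, so rows that do not move let the fingers close. It gives the time, the measured TCP pose, the force and the opening at its end, in the units of the state.
- sensors.state(): the state, without advancing time (a new reading comes with each control period).
- viewer.grab_frame(name): name is "scene" or "top"; returns a dict with "img" (480x640x3 uint8, red, green, blue), "range_z" (480x640 float32, mm along the optical axis (not along the pixel's ray), 0 where there is no reading), "vertical_fov" (degrees; the focal length in pixels is half the picture's height over the tangent of half this angle, whatever the lens; pixels are square), "cx", "cy" (the principal point, pixels), "D" ([k1, k2, p1, p2, k3] as OpenCV has them; the pictures are not rectified), "extrinsics" (4x4, takes a point from camera to world coordinates). Camera axes: x right, y up, looking along -z (the intrinsics and any distortion apply to the point x, -y, -z); pixel columns grow to the right and rows downward; lengths in mm; the calibration is good to about 2 mm. A picture is of the moment at which its call begins.
- close_job(): hands the job in, once; it reports no verdict.
The state is a dict: "t": time; "joint_positions": joint angles; "dq": joint speeds; "joint_efforts": joint torques, N m; "ee_pos": TCP position; "ee_rot": TCP orientation; "contact_force": force on the tool from outside, world axes, zero at the start; "wrist_torque": the same for the moment, N m; "opening": opening from 0.0 (shut) to 1.0 (fully open).
Only numpy, scipy, OpenCV 4.12 (cv2) and the standard library are available. Lean on these libraries where they do the work, as an engineer would, in place of code of your own. Each camera call takes 0.05 s, during which the arm holds its last target. There are 200 camera calls.

## Task

Lift the vented cover out of its rack, stand it on the rubber mat and tip it over so that it lies there open side down, and let go. Then take it again by the rib on its back, set it over the locating posts of the open controller box, and press it down corner by corner until all four clips have snapped and it sits flush on the box all round. Leave the jar, the wrench and the steel flange where they are.

Things in the scene. Friction and masses are not known exactly. Their poses are not given: they have to be found in the camera images.
- cover: Loose grey plastic cover, a shell 150 x 90 mm, 28 mm deep, about 0.25 kg, open on one face, a rib on the other. Starts standing on a long edge in the rack, 90 mm tall. Origin: centre of the 150 x 28 edge face it stands on. x points out of the ribbed face, y along the 150, z across the 90 (up in the rack). Lying open side down, x is up. Symmetric: a half turn also fits the box.
- cover_rim (a point): Centre of the cover's open face, in its rim plane; axes as the cover's. The middle 50 mm of each long edge is solid 16 mm deep: pinch it there across the 28 mm thickness. It stands on that edge by itself; pushed on the ribbed face above the rib it tips over to land open side down, its centre then about 60 mm further on in the push direction.
- cover_rib (a point): Centre of the top of the cover's grip rib, 50 mm along x from the rim plane; axes as the cover's. Rib 70 long (along y), 14 wide, 22 mm high, centred on the outer face, black vent slots beyond both ends. With the cover on edge the rib lies 38 to 52 mm below the top edge.
- corner0 (a point): Pressing point on the cover's outer (ribbed) face near a corner and its clip: 28 mm along the cover's x from the rim plane, +56 mm along its y and +36 mm along its z from the centre.
- corner1 (a point): Pressing point on the cover's outer (ribbed) face near a corner and its clip: 28 mm along the cover's x from the rim plane, +56 mm along its y and -36 mm along its z from the centre.
- corner2 (a point): Pressing point on the cover's outer (ribbed) face near a corner and its clip: 28 mm along the cover's x from the rim plane, -56 mm along its y and -36 mm along its z from the centre.
- corner3 (a point): Pressing point on the cover's outer (ribbed) face near a corner and its clip: 28 mm along the cover's x from the rim plane, -56 mm along its y and +36 mm along its z from the centre.
- rack: Fixed dark steel rack left or right of the mat, base plate 110 x 176 x 8 mm, origin centre of its underside, y along its length. At each end a channel 33 mm wide with walls and end stop up to 38 mm; the cover stands in both, on the base plate, its top edge 98 mm above the origin. The middle is open. Lift the cover 35 mm straight up to clear it.
- mat: Fixed black rubber mat 240 (x) x 200 (y) x 4 mm, origin centre of its underside, top 4 mm above.
- housing: Fixed open aluminium controller box left or right of the mat, 150 (its y) x 90 (its x), 40 mm high, on a 180 x 90 x 6 mm foot; origin centre of its underside. On its top, inside the cover: four tapered posts 21 mm high at y +-65, x +-35 that guide the cover with 0.9 mm play a side (taper above 8 mm); electronics up to 16 mm high.
- seat (a point): Centre of the box's upper face, 40 mm above its origin, on which the cover's rim rests when home; axes as the box's. The cover's y lies along this y, either way. A sprung clip ball near each corner holds the cover 10 mm above the seat; each corner snaps down under about 3 to 10 N on its corner point. Go round: pressing the opposite corner can lift a snapped one again. Home: corner points 28 mm above the seat.
- jar: Bystander: closed clear jar, 64 mm across, 85 mm high, standing; origin centre of its underside.
- wrench: Bystander: steel wrench 160 mm long lying flat; origin under its centre, x along its length.
- flange: Bystander: round blank steel flange, 80 mm across, 26 mm high; origin centre of its underside.

How it is judged (in metres and radians):
On the way, in this order (a step that is already met when the one before it is completed fails the run):
1. the cover lies flat on the mat, open side down (within 8 degrees, its centre within 80 mm of the mat's centre), let go (angle between cover's own x axis and vertical below 0.14 rad and z of cover_rim in the frame of mat below 0.012 m and horizontal distance between cover_rim and mat below 0.08 m and contact force between the fingers and cover below 0.1 N), for 0.2 s.
2. the cover is set over the posts of the box, rib up, within 10 mm of its place and less than 20 mm above the seat (angle between cover's own x axis and vertical below 0.25 rad and horizontal distance between cover_rim and seat below 0.01 m and z of cover_rim in the frame of seat below 0.02 m and angle between the y axis of cover and the y axis of seat, either way round below 0.15 rad), for 0.1 s.
At the end, for the whole second after the job is handed in: The cover sits rib up on the box with all four clips snapped: each of its four corner points within 2.5 mm of its home height (28 mm above the seat), its centre within 4 mm and its length within 0.06 rad of the box's, level and at rest, let go (z of corner0 in the frame of seat between 0.0255 and 0.0305 m and z of corner1 in the frame of seat between 0.0255 and 0.0305 m and z of corner2 in the frame of seat between 0.0255 and 0.0305 m and z of corner3 in the frame of seat between 0.0255 and 0.0305 m and horizontal distance between cover_rim and seat below 0.004 m and angle between the y axis of cover and the y axis of seat, either way round below 0.06 rad and angle between cover's own x axis and vertical below 0.06 rad and linear speed of cover below 0.02 m/s); the robot touches nothing.
It fails at once if the jar is moved more than 30 mm or tipped over (distance of jar from where it was at the start of the episode above 0.03 m or angle between jar's own z axis and vertical above 0.5 rad).
It fails at once if the wrench is moved more than 30 mm (distance of wrench from where it was at the start of the episode above 0.03 m).
It fails at once if the flange is moved more than 30 mm (distance of flange from where it was at the start of the episode above 0.03 m).
It also fails if it takes over 67 s, if anything falls off the work surface, if the arm or the gripper's body presses on something with over 40 N, if the wrist force passes 120 N, or if a joint passes its speed limit or range.

## Working session

There is one attempt and no reset: what is moved stays moved. The work goes in short steps, Python scripts to look and compute and a tool call to move; the robot and the scene stay as the last step left them, time stands still between calls to the robot, and variables do not carry over. Pictures are saved under pics/ and viewed, about 8 in all and at most 12, crops included, and the job is handed in when it is done.

Besides the shell and the picture viewer there is one more tool, called after ">>>" as a command line: name --pt "numbers of a row" for each row, then --argument value for the rest. apply_moves: Moves the arm, as the interface text tells. Its arguments: {"type":"object","properties":{"commands":{"type":"array"},"grip_force":{"type":"number"}},"required":["commands"]}

```bash
ls; mkdir -p pics; cat > h.py <<'E'
import numpy as np,cv2
from bench import sensors,viewer
def grab(n):
    f=viewer.grab_frame(n); H=f["img"].shape[0]
    fl=H/2/np.tan(np.radians(f["vertical_fov"])/2)
    f["K"]=np.array([[fl,0,f["cx"]],[0,fl,f["cy"]],[0,0,1.]]); f["d"]=np.array(f["D"],float); f["T"]=np.array(f["extrinsics"],float); return f
def save(f,p): cv2.imwrite(p,f["img"][:,:,::-1])
def rays(f,uv):
    q=cv2.undistortPoints(np.array(uv,float).reshape(-1,1,2),f["K"],f["d"]).reshape(-1,2)
    return np.c_[q[:,0],-q[:,1],-np.ones(len(q))]
def onplane(f,uv,z):
    r=rays(f,uv)@f["T"][:3,:3].T; o=f["T"][:3,3]; return o+r*((z-o[2])/r[:,2])[:,None]
def cloud(f):
    H,W=f["range_z"].shape; v,u=np.mgrid[:H,:W]
    r=rays(f,np.c_[u.ravel(),v.ravel()])*f["range_z"].ravel()[:,None]
    return (r@f["T"][:3,:3].T+f["T"][:3,3]).reshape(H,W,3)
E
python3 - <<'E'
from h import *
for n in("scene","top"):
    f=grab(n); save(f,f"pics/{n}0.png"); print(n,f["K"],f["d"],f["T"].round(3))
    np.savez(f"/tmp/{n}0.npz",c=cloud(f),img=f["img"],r=f["range_z"])
print(sensors.state())
E
```

```text
pics
scene [[518.99454392   0.         306.44042233]
 [  0.         518.99454392 232.6604593 ]
 [  0.           0.           1.        ]] [-0.11037551  0.          0.          0.          0.        ] [[-8.470000e-01 -2.860000e-01  4.470000e-01  1.148314e+03]
 [ 5.310000e-01 -4.620000e-01  7.110000e-01  8.451290e+02]
 [ 4.000000e-03  8.400000e-01  5.430000e-01  7.556780e+02]
 [ 0.000000e+00  0.000000e+00  0.000000e+00  1.000000e+00]]
top [[529.09761537   0.         311.60882891]
 [  0.         529.09761537 235.99397309]
 [  0.           0.           1.        ]] [-0.11111946  0.          0.          0.          0.        ] [[ 1.400000e-02  9.960000e-01 -9.100000e-02  5.270170e+02]
 [-1.000000e+00  1.300000e-02 -2.100000e-02 -2.597100e+01]
 [-1.900000e-02  9.100000e-02  9.960000e-01  1.174254e+03]
 [ 0.000000e+00  0.000000e+00  0.000000e+00  1.000000e+00]]
{'t': 0.1, 'joint_positions': array([-1.43500846e+00,  2.76534082e-01,  1.50596958e+00, -2.47676277e-05,
        1.36070474e+00, -1.21006727e-01]), 'dq': array([-0.00068753, -0.0014593 , -0.00182875,  0.00129441, -0.0023282 ,
        0.00012671]), 'joint_efforts': array([ 1.38679101e-03, -4.05455518e+01, -2.37781513e+01,  7.03180139e-02,
        2.99371476e-02, -4.48740718e-05]), 'ee_pos': array([ 145.95705822, -555.67775777,  218.70462417]), 'ee_rot': array([-8.07761433e-04,  9.91767729e-01,  1.28047328e-01, -1.80796838e-05]), 'contact_force': array([-0.67447398, -0.19133607, -0.00915815]), 'wrist_torque': array([0.0008328 , 0.00520335, 0.03176779]), 'opening': 1.0029061030851067}
```

View pics/top0.png

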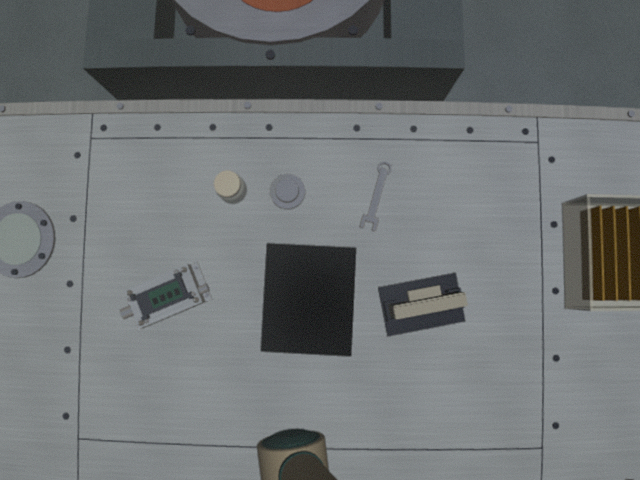

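View pics/scene0.png

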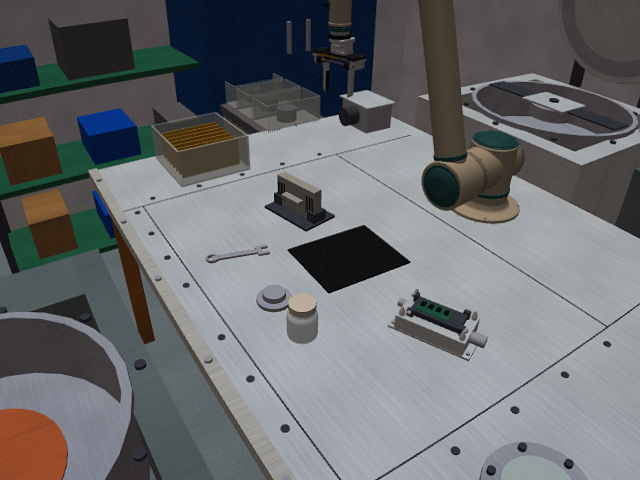

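```bash
python3 - <<'E'
from h import *
for n in("top","scene"):
    d=np.load(f"/tmp/{n}0.npz"); c=d["c"]; img=d["img"].astype(int)
    tab=c[(abs(c[...,0]-450)<150)&(abs(c[...,1])<400)&(c[...,2]<8)]
    print(n,"table z",np.median(tab[:,2]))
    x,y,z=c[...,0],c[...,1],c[...,2]
    def rect(m,name):
        p=c[m]; 
        if len(p)<10: print(name,len(p));return
        r=cv2.minAreaRect(p[:,:2].astype(np.float32)); print(name,len(p),"rect",np.round(r[0],1),np.round(r[1],1),round(r[2],1),"medz",np.round(np.median(p[:,2]),1))
    R=(y<-150)&(y>-420)&(x>200)&(x<620)
    rect(R&(z>90)&(z<105),"cover top"); rect(R&(z>42)&(z<70),"rib-ish"); rect(R&(z>5)&(z<15)&(x<600)&(x>300),"rackbase")
    B=(y>150)&(y<480)&(x>250)&(x<560)
    rect(B&(z>35)&(z<45),"box top"); rect(B&(z>3),"box all"); 
    m=(B&(z>57)&(z<66)).astype(np.uint8); k,l,s,ce=cv2.connectedComponentsWithStats(m)
    for i in range(1,k): print(" post",s[i][4],c[l==i].mean(0).round(1),ce[i].round(1))
    dark=(img.sum(2)<60)&(abs(y)<170)&(x>200)&(x<600)&(z<15); rect(dark,"mat")
    J=(x>520)&(x<800)&(y>-300)&(y<300)
    m=(J&(z>8)&(z<110)).astype(np.uint8); k,l,s,ce=cv2.connectedComponentsWithStats(m)
    for i in range(1,k):
        if s[i][4]>20: print(" J",s[i][4],c[l==i].mean(0).round(1),c[l==i].max(0).round(1),ce[i])
a=cv2.imread("pics/top0.png"); b=cv2.imread("pics/scene0.png")
o=np.vstack([np.hstack([cv2.resize(a[255:335,112:222],None,fx=3.6,fy=3.6,interpolation=2),cv2.resize(a[262:342,368:478],None,fx=3.6,fy=3.6,interpolation=2)]),
 np.hstack([cv2.resize(b[280:360,385:495],None,fx=3.6,fy=3.6,interpolation=2),cv2.resize(b[160:240,250:360],None,fx=3.6,fy=3.6,interpolation=2)])])
cv2.imwrite("pics/crop1.png",np.clip(o*1.8,0,255).astype(np.uint8))
E
```

```text
top table z 1.6528987304351404
cover top 1047 rect [ 487.1 -245.8] [ 28.8 149.1] 11.2 medz 98.5
rib-ish 433 rect [ 493.4 -238. ] [ 57.8 153.6] 10.8 medz 60.3
rackbase 2549 rect [ 450.  -284.5] [268.8 297.5] 89.7 medz 8.5
box top 1377 rect [492.6 324.6] [ 91.2 191.6] 24.1 medz 40.8
box all 6819 rect [405.  315.1] [329.8 309.9] 90.0 medz 6.7
 post 7 [554.2 271.9  61.8] [181.9 269. ]
 post 26 [544.9 284.2  58.3] [176.5 273.3]
 post 1 [530.8 280.7  57.2] [178. 280.]
 post 2 [525.  305.6  57.3] [166.5 282.5]
 post 1 [519.3 321.6  57.9] [159. 285.]
 post 1 [519.5 312.5  59.1] [163. 285.]
 post 1 [519.6 306.3  57.9] [166. 285.]
 post 2 [522.  292.2  57.9] [172.5 284. ]
 post 1 [522.1 286.9  57.3] [175. 284.]
 post 14 [512.6 284.9  58.5] [175.6 288.5]
 post 1 [513.2 309.8  60. ] [164. 288.]
 post 2 [506.3 330.9  58.2] [154.5 291. ]
 post 2 [508.7 317.6  58.9] [160.5 290. ]
 post 1 [507.6 271.3  57.3] [182. 291.]
 post 9 [500.7 390.6  60.4] [127. 293.]
 post 1 [501.3 365.2  57.2] [139. 293.]
 post 22 [495.5 313.2  58.2] [162.4 296.3]
 post 1 [504.7 308.   57.9] [165. 292.]
 post 12 [498.9 297
[... 2857 characters left out ...]
[442. 314.]
 post 1 [520.4 325.   57.3] [433. 316.]
 post 29 [498.4 386.4  58.6] [463.1 329.3]
mat 3766 rect [488.9 -31. ] [277. 223.] 88.8 medz 5.4
 J 72 [ 524.4 -251.3   56. ] [ 531.1 -214.5   65.5] [286.33333333 197.77777778]
 J 190 [ 532.2 -238.2   10. ] [ 555.4 -147.4   14.1] [286.71052632 214.92631579]
 J 78 [ 676.5 -126.6    9.5] [ 699.9 -106.    13.2] [259.35897436 249.83333333]
 J 29 [ 758.6 -151.9    8.9] [ 771.6 -142.1   10.4] [225.4137931  254.96551724]
 J 31 [ 786.1 -162.1    9.4] [ 798.5 -146.5   12.3] [213.58064516 256.12903226]
 J 2027 [744.9 148.1  45.6] [775.4 212.6  90.2] [292.18154909 310.80315738]
 J 572 [548.8 278.3  37.8] [571.5 299.8  62.2] [405.87412587 315.23601399]
```

View pics/crop1.png

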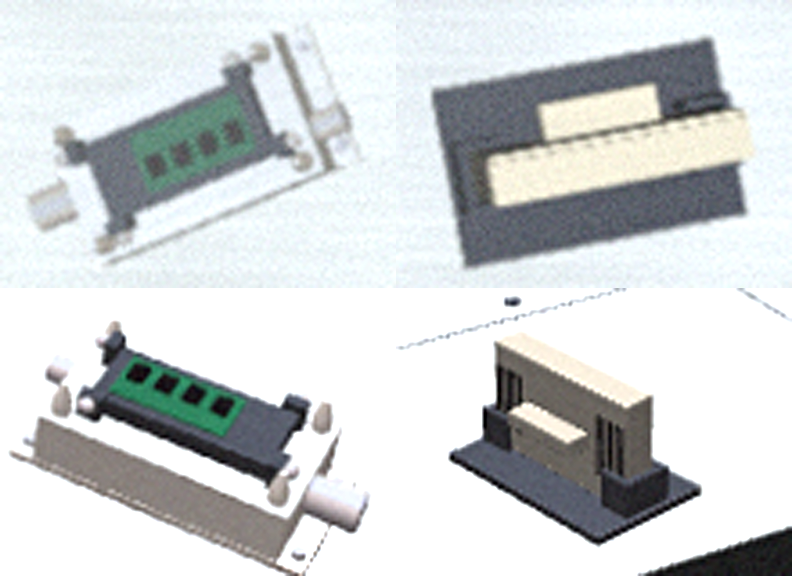

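```bash
python3 - <<'E'
from h import *
from itertools import combinations
for n,cen in(("top",(309,299)),("scene",(349,258))):
    f=grab(n); g=f["img"].sum(2)
    m=cv2.morphologyEx((g<90).astype(np.uint8),cv2.MORPH_OPEN,np.ones((3,3)));k,l,s,c=cv2.connectedComponentsWithStats(m)
    i=l[cen[1],cen[0]]; cnt=cv2.findContours((l==i).astype(np.uint8),0,2)[0][0].reshape(-1,2)
    P=onplane(f,cnt,4); r=cv2.minAreaRect(P[:,:2].astype(np.float32)); print(n,"mat",np.round(r[0],1),np.round(r[1],1),round(r[2],1))
    # cover top face / box top: colour of the bright classes in rays
    C=cloud(f);x,y,z=C[...,0],C[...,1],C[...,2]
    B=(y>190)&(y<440)&(x>380)&(x<620)
    print(" box z-levels",np.histogram(z[B&(z>3)],bins=range(2,70,4)))
    # outline of box body rect: z in 36..46
    v,u=np.nonzero(B&(z>37)&(z<45)); P=onplane(f,np.c_[u,v],40)
    y0=np.array([-np.sin(np.radians(24)),np.cos(np.radians(24))]); x0=np.array([y0[1],-y0[0]])
    q=P[:,:2]-[495.6,317]; a,b=q@x0,q@y0
    print(" a pct",np.percentile(a,[1,3,10,50,90,97,99]).round(1)," b",np.percentile(b,[1,3,10,50,90,97,99]).round(1))
    ha=np.histogram(a,bins=range(-60,61,3))[0];hb=np.histogram(b,bins=range(-110,111,5))[0];print(ha,hb)
    v,u=np.nonzero((y<-150)&(y>-340)&(x>440)&(x<540)&(z>92)&(z<104)); P=onplane(f,np.c_[u,v],98)[:,:2]
    r=cv2.minAreaRect(P.astype(np.float32)); print(" cover",np.round(r[0],1),np.round(r[1],1),round(r[2],1),P.mean(0).round(1))
E
```

```text
top mat [644.8  -7.7] [1164.8 1600.9] 0.3
 box z-levels (array([1519,  284,   52,   22,   22,   36,   84,   95,  173,  823,  462,
        116,  616,  592,  128,   16]), array([ 2,  6, 10, 14, 18, 22, 26, 30, 34, 38, 42, 46, 50, 54, 58, 62, 66]))
 a pct [-44.4 -43.2 -40.   -2.9  41.1  44.5  45.4]  b [-74.4 -73.1 -67.8  -5.   65.4  74.4  76.2]
[ 0  0  0  0  5 71 84 74 67 71 69 65 18 16 16 25 23 26 26 28 27 25 25 24
 20 20 15 16 12 67 66 65 69 69 84 26  0  0  0  0] [ 0  0  0  0  1  0  6 83 78 58 62 54 25 24 33 44 38 40 37 37 37 40 35 41
 38 36 33 38 36 39 37 31 28 33 56 49 55 22  2  1  4  2  1  0]
 cover [ 487.2 -245.5] [ 29.1 149.3] 11.0 [ 487.1 -245.6]
scene mat [497.6   5.2] [198.3 237.2] 87.8
 box z-levels (array([536, 234, 136, 128, 138, 145, 170, 205, 178, 712, 264, 127, 606,
       459, 105,   5]), array([ 2,  6, 10, 14, 18, 22, 26, 30, 34, 38, 42, 46, 50, 54, 58, 62, 66]))
 a pct [-43.2 -41.8 -33.1  30.2  46.9  49.7  51. ]  b [-74.6 -72.3 -63.9   9.7  69.4  73.8  75.4]
[ 0  0  0  0  1 26 44 23  6  6  9 14 15 15 17 18 17 18 18 16 14 13 15 10
  9  7 10 38 57 56 59 66 70 77 77 77 59 11  0  0] [ 0  0  0  0  0  0  7 41 43 37 22 19 20 26 27 28 29 27 26 30 28 29 27 31
 24 30 31 31 30 29 26 26 31 48 39 57 74  9  1  0  1  2  2  0]
 cover [ 492.8 -242.4] [ 40.  161.3] 10.7 [ 490.4 -240.8]
```

>>> apply_moves --pt "1 0 0 0 0 0 -7.1" --pt "1 0 0 0 0 0 -7.1" --pt "1 0 0 0 0 0 -7.1" --pt "1 0 0 0 0 0 -7.1" --pt "1 0 0 0 0 0 -7.1" --pt "1 0 0 0 0 0 -7.1" --pt "1 0 0 0 0 0 -7.1" --pt "1 0 0 0 0 0 -7.1" --grip_force 30

```text
t: 0.87
ee_pos: [146.0, -556.0, 219.2]
ee_rot: [-0.0, 0.81, 0.587, 0.0]
contact_force: [0.1, 0.8, -0.0]
opening: 0.999
```

>>> apply_moves --pt "1 0 0 0 0 0 -7.1" --pt "1 0 0 0 0 0 -7.1" --pt "1 0 0 0 0 0 -7.1" --pt "1 0 0 0 0 0 -7.1" --pt "1 0 0 0 0 0 -1.3"

```text
t: 1.28
ee_pos: [146.0, -556.0, 219.3]
ee_rot: [-0.0, 0.634, 0.774, 0.0]
contact_force: [-0.6, 0.7, 0.6]
opening: 1.0
```

>>> apply_moves --pt "1 0.0198 0.0331 0 0 0 0" --pt "1 0.0198 0.0331 0 0 0 0" --pt "1 0.0198 0.0331 0 0 0 0" --pt "1 0.0198 0.0331 0 0 0 0" --pt "1 0.0198 0.0331 0 0 0 0" --pt "1 0.0198 0.0331 0 0 0 0" --pt "1 0.0198 0.0331 0 0 0 0" --pt "1 0.0198 0.0331 0 0 0 0"

```text
t: 1.95
ee_pos: [376.0, -347.8, 219.6]
ee_rot: [0.0, 0.636, 0.772, -0.0]
contact_force: [0.1, 0.0, -0.7]
opening: 1.0
```

>>> apply_moves --pt "1 0.0198 0.0331 0 0 0 0" --pt "1 0.0198 0.0331 0 0 0 0" --pt "1 0.0198 0.0331 0 0 0 0" --pt "1 0.0198 0.0331 0 0 0 0" --pt "1 0 0 0.035 0 0 0" --pt "1 0 0 0.035 0 0 0" --pt "1 0 0 0 0 0 0"

```text
t: 2.53
ee_pos: [485.9, -242.3, 143.6]
ee_rot: [-0.006, 0.635, 0.773, -0.001]
contact_force: [-0.7, 1.1, -0.1]
opening: 1.002
```

```bash
python3 - <<'E'
from h import *
a=grab("top");b=grab("scene")
A=a["img"][200:380,330:530,::-1];B=b["img"][110:250,240:380,::-1]
o=np.hstack([cv2.resize(A,(400,360),interpolation=2),cv2.resize(B,(360,360),interpolation=2)])
cv2.imwrite("pics/c2.png",np.clip(o*1.6,0,255).astype(np.uint8))
print(sensors.state()["ee_pos"],sensors.state()["ee_rot"])
E
```

```text
[ 488.82963404 -245.38463849  148.8957569 ] [-1.41504487e-03  6.35097176e-01  7.72430930e-01 -1.82038903e-04]
```

View pics/c2.png

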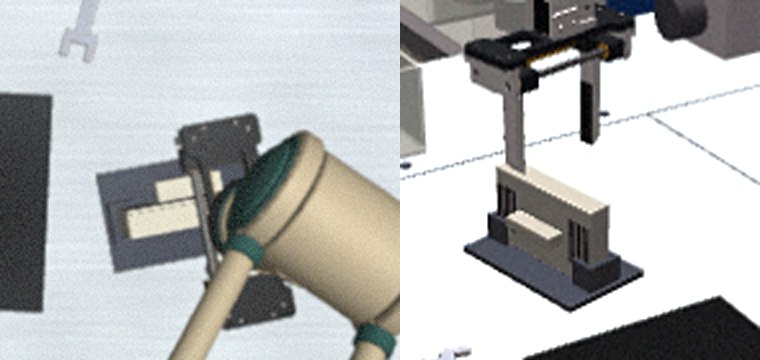

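>>> apply_moves --pt "1 0 0 0.03 0 0 0" --pt "1 0 0 0.026 0 0 0" --pt "1 0 0 0.008 0 0 0" --pt "1 0 0 0 0 0 0" --pt "-0.3 0 0 0 0 0 0" --pt "-0.3 0 0 0 0 0 0" --pt "-0.3 0 0 0 0 0 0" --pt "-0.3 0 0 0 0 0 0" --grip_force 25

```text
t: 3.3
ee_pos: [490.3, -246.5, 87.0]
ee_rot: [0.001, 0.635, 0.773, 0.0]
contact_force: [-0.3, -0.2, 0.2]
opening: 0.755
```

>>> apply_moves --pt "-1 0 0 0 0 0 0" --pt "-1 0 0 0 0 0 0" --pt "-1 0 0 0 0 0 0" --pt "-1 0 0 0 0 0 0"

```text
t: 3.63
ee_pos: [489.5, -245.8, 85.5]
ee_rot: [0.0, 0.635, 0.773, -0.0]
contact_force: [0.3, -0.3, 0.4]
opening: 0.466
```

>>> apply_moves --pt "-1 0 0 0 0 0 0" --pt "-1 0 0 0 0 0 0" --pt "-1 0 0 0 0 0 0" --pt "-1 0 0 0 0 0 0" --pt "-1 0 0 0 0 0 0" --pt "-1 0 0 0 0 0 0"

```text
t: 4.13
ee_pos: [489.4, -245.8, 85.4]
ee_rot: [-0.0, 0.635, 0.773, -0.0]
contact_force: [0.2, -0.7, -0.4]
opening: 0.299
```

>>> apply_moves --pt "-1 0 0 -0.015 0 0 0" --pt "-1 0 0 -0.025 0 0 0" --pt "-1 0 0 -0.02 0 0 0" --pt "-1 0 0 0 0 0 0"

```text
t: 4.47
ee_pos: [491.6, -247.3, 148.8]
ee_rot: [0.004, 0.635, 0.773, 0.0]
contact_force: [1.3, -1.4, -2.0]
opening: 0.295
```

>>> apply_moves --pt "-1 0.0304 0.0142 0 0 0 0" --pt "-1 0.0304 0.0142 0 0 0 0" --pt "-1 0.0304 0.0142 0 0 0 0" --pt "-1 0.0304 0.0142 0 0 0 0" --pt "-1 0.0304 0.0142 0 0 0 0" --pt "-1 0.0304 0.0142 0 0 0 0" --pt "-1 0.0304 0.0142 0 0 0 0" --pt "-1 0.0304 0.0142 0 0 0 0"

```text
t: 5.13
ee_pos: [552.7, 16.5, 143.7]
ee_rot: [-0.001, 0.635, 0.773, -0.001]
contact_force: [1.6, -0.4, -3.3]
opening: 0.299
```

>>> apply_moves --pt "-1 0 0 0.02 0 0 0" --pt "-1 0 0 0.02 0 0 0" --pt "-1 0 0 0.015 0 0 0" --pt "-1 0 0 0.005 0 0 0" --pt "-1 0 0 0 0 0 0" --pt "-1 0 0 0 0 0 0"

```text
t: 5.63
ee_pos: [553.5, 14.6, 85.0]
ee_rot: [-0.0, 0.635, 0.773, -0.0]
contact_force: [-0.0, 0.1, -3.3]
opening: 0.296
```

```bash
python3 - <<'E'
from h import *
a=grab("top");b=grab("scene")
A=a["img"][200:380,220:420,::-1];B=b["img"][170:310,260:430,::-1]
o=np.hstack([cv2.resize(A,(400,360),interpolation=2),cv2.resize(B,(400,330),interpolation=2).copy() if 0 else cv2.resize(B,(400,360),interpolation=2)])
cv2.imwrite("pics/c3.png",np.clip(o*1.6,0,255).astype(np.uint8))
s=sensors.state();print(s["ee_pos"],s["contact_force"],s["opening"])
# mat corners by hand from first top picture
print(onplane(a,[(268,243),(356,247),(351,355),(261,352)],4).round(1),onplane(a,[(268,243),(356,247),(351,355),(261,352)],4).mean(0))
E
```

```text
[554.24922452  14.4522336   86.02451236] [-0.53464105 -0.10341323 -2.88595308] 0.2932524441241803
[[ 616.5   95.1    4. ]
 [ 610.2 -100.4    4. ]
 [ 373.2  -91.6    4. ]
 [ 376.3  105.8    4. ]] [494.03497442   2.21171612   4.        ]
```

View pics/c3.png

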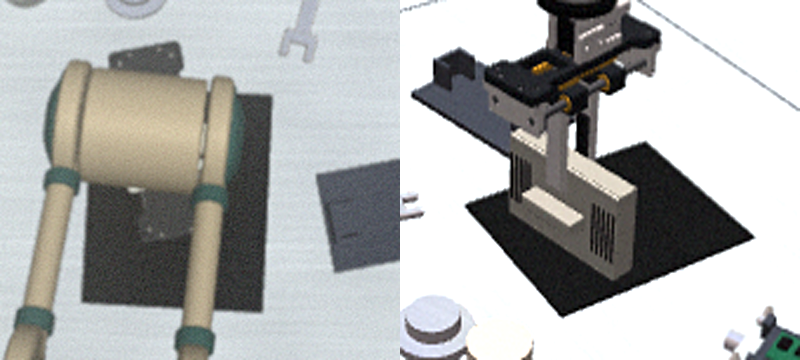

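>>> apply_moves --pt "-1 0 0 0.002 0 0 0" --pt "-1 0 0 0.0015 0 0 0" --pt "-1 0 0 0 0 0 0" --pt "-1 0 0 0 0 0 0"

```text
t: 6.07
ee_pos: [553.6, 14.7, 82.1]
ee_rot: [0.0, 0.635, 0.773, 0.0]
contact_force: [-0.6, 0.6, -2.5]
opening: 0.299
```

>>> apply_moves --pt "-1 0 0 0.001 0 0 0" --pt "-1 0 0 0 0 0 0" --pt "-1 0 0 0 0 0 0"

```text
t: 6.32
ee_pos: [553.8, 14.6, 81.3]
ee_rot: [0.0, 0.635, 0.773, 0.0]
contact_force: [-1.1, -0.7, 0.0]
opening: 0.297
```

>>> apply_moves --pt "-0.1 0 0 0.0004 0 0 0" --pt "-0.1 0 0 0 0 0 0" --pt "0.2 0 0 0 0 0 0" --pt "0.5 0 0 0 0 0 0" --pt "1 0 0 0 0 0 0" --pt "1 0 0 0 0 0 0" --pt "1 0 0 0 0 0 0" --pt "1 0 0 0 0 0 0"

```text
t: 6.98
ee_pos: [553.6, 14.8, 80.6]
ee_rot: [0.0, 0.635, 0.773, -0.0]
contact_force: [-0.4, 0.5, -0.1]
opening: 0.826
```

>>> apply_moves --pt "1 0 0 -0.02 0 0 0" --pt "1 0 0 -0.03 0 0 0" --pt "-1 0 0 -0.02 0 0 0" --pt "-1 0 0 0 0 0 0" --pt "-1 0 0 0 0 0 0"

```text
t: 7.4
ee_pos: [554.3, 14.7, 151.4]
ee_rot: [0.001, 0.635, 0.773, 0.001]
contact_force: [-0.3, 0.0, -0.0]
opening: 0.828
```

>>> apply_moves --pt "-1 0 0.035 0 0 0 0" --pt "-1 0 0.035 0 0 0 0" --pt "-1 0 0 0 0 0 0" --pt "-1 0 0 0 0 0 0" --pt "-1 0 0 0 0 0 0" --pt "-1 0 0 0 0 0 0" --pt "-1 0 0 0 0 0 0" --pt "-1 0 0 0 0 0 0"

```text
t: 8.07
ee_pos: [621.3, 28.2, 150.6]
ee_rot: [-0.0, 0.635, 0.773, -0.0]
contact_force: [0.6, -0.6, 0.5]
opening: 0.253
```

>>> apply_moves --pt "-1 0 0 0.02 0 0 0" --pt "-1 0 0 0.025 0 0 0" --pt "-1 0 0 0.02 0 0 0" --pt "-1 0 0 0 0 0 0" --pt "-1 0 0 0 0 0 0" --pt "-1 0 0 0 0 0 0" --pt "-1 0 0 0 0 0 0"

```text
t: 8.65
ee_pos: [623.4, 28.2, 87.3]
ee_rot: [0.001, 0.635, 0.773, 0.001]
contact_force: [0.2, -0.3, 0.2]
opening: 0.002
```

```bash
python3 - <<'E'
from h import *
b=grab("scene")
cv2.imwrite("pics/c4.png",np.clip(cv2.resize(b["img"][170:310,260:430,::-1],(510,420),interpolation=2)*1.6,0,255).astype(np.uint8))
s=sensors.state();print(s["ee_pos"],s["contact_force"],s["opening"])
E
```

```text
[623.42110777  28.28735594  87.31054742] [-0.39689095  0.06978812 -0.19632975] 0.00488685329840988
```

View pics/c4.png

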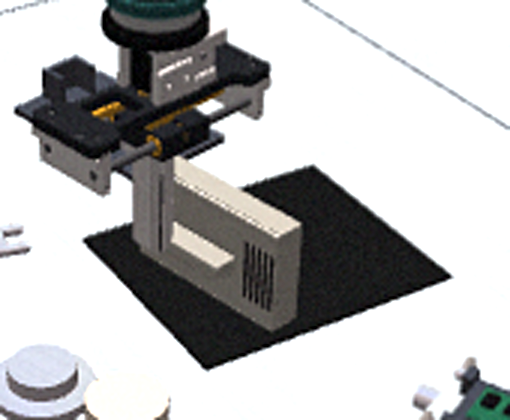

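>>> apply_moves --pt "-1 0 -0.025 0 0 0 0" --pt "-1 0 -0.012 0 0 0 0" --pt "-1 0 -0.006 0 0 0 0" --pt "-1 0 -0.006 0 0 0 0" --pt "-1 0 -0.006 0 0 0 0" --pt "-1 0 -0.006 0 0 0 0" --pt "-1 0 -0.006 0 0 0 0" --pt "-1 0 -0.006 0 0 0 0"

```text
t: 9.37
ee_pos: [550.2, 14.1, 85.5]
ee_rot: [-0.0, 0.635, 0.773, -0.0]
contact_force: [-0.6, -0.0, -0.0]
opening: 0.006
```

>>> apply_moves --pt "-1 0 -0.006 0 0 0 0" --pt "-1 0 -0.006 0 0 0 0" --pt "-1 0 -0.006 0 0 0 0" --pt "-1 0 0 0 0 0 0"

```text
t: 9.7
ee_pos: [531.0, 10.4, 85.4]
ee_rot: [-0.001, 0.635, 0.773, -0.001]
contact_force: [-0.3, 0.4, 1.1]
opening: 0.003
```

```bash
python3 - <<'E'
from h import *
b=grab("scene")
cv2.imwrite("pics/c5.png",np.clip(cv2.resize(b["img"][170:310,260:430,::-1],(510,420),interpolation=2)*1.6,0,255).astype(np.uint8))
s=sensors.state();print(s["ee_pos"],s["contact_force"],s["opening"])
C=cloud(b); m=(abs(C[...,0]-490)<150)&(abs(C[...,1]-10)<110)&(C[...,2]>22); print(np.histogram(C[m][:,2],range(20,180,8)))
E
```

```text
[531.96412096  10.5575319   85.50279104] [ 0.02598831 -0.02177673  0.57374225] 0.0019591717587176876
(array([115, 261, 277, 262, 173, 216, 329, 212, 140,  36,  32,  43,  35,
        37,  41,  34,  39,  11,  25]), array([ 20,  28,  36,  44,  52,  60,  68,  76,  84,  92, 100, 108, 116,
       124, 132, 140, 148, 156, 164, 172]))
```

View pics/c5.png

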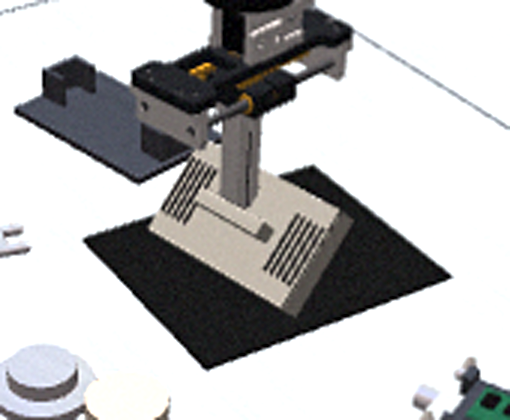

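>>> apply_moves --pt "-1 0 -0.004 0 0 0 0" --pt "-1 0 0 0 0 0 0" --pt "-1 0 0 0 0 0 0" --pt "-1 0 0 0 0 0 0" --pt "-1 0 0 0 0 0 0"

```text
t: 10.17
ee_pos: [529.3, 9.9, 85.6]
ee_rot: [0.0, 0.635, 0.773, 0.0]
contact_force: [-0.1, -0.2, 1.2]
opening: 0.006
```

```bash
python3 - <<'E'
from h import *
b=grab("scene")
C=cloud(b); m=(abs(C[...,0]-490)<150)&(abs(C[...,1]-10)<110)&(C[...,2]>22); print(np.histogram(C[m][:,2],range(20,180,8)))
s=sensors.state();print(s["ee_pos"],s["contact_force"],s["opening"])
E
```

```text
(array([104, 290, 268, 269, 168, 235, 326, 225,  99,  38,  36,  35,  41,
        39,  38,  39,  34,  12,  24]), array([ 20,  28,  36,  44,  52,  60,  68,  76,  84,  92, 100, 108, 116,
       124, 132, 140, 148, 156, 164, 172]))
[529.35130771   9.90920967  85.5869198 ] [-1.69467354 -0.30080932  1.40147941] 0.006100807914271972
```

>>> apply_moves --pt "-1 0 -0.002 -0.008 0 0 0" --pt "-1 0 0 -0.008 0 0 0" --pt "-1 0 0 -0.01 0 0 0" --pt "-1 0 0 -0.01 0 0 0" --pt "1 0 0 -0.02 0 0 0" --pt "1 0 0 0 0 0 0" --pt "1 0 0 0 0 0 0" --pt "1 0 0 0 0 0 0"

```text
t: 10.88
ee_pos: [527.0, 9.5, 141.5]
ee_rot: [0.0, 0.635, 0.773, 0.0]
contact_force: [-0.2, 1.0, 0.7]
opening: 0.252
```

>>> apply_moves --pt "1 0 0 -0.04 0 0 0" --pt "1 0 0 -0.04 0 0 0" --pt "1 0 0.04 0 0 0 0" --pt "1 0 0.04 0 0 0 0" --pt "1 0 0 0 0 0 0" --pt "1 0 0 0 0 0 0"

```text
t: 11.38
ee_pos: [606.2, 25.3, 219.3]
ee_rot: [-0.001, 0.634, 0.773, -0.001]
contact_force: [0.2, -0.1, -1.4]
opening: 0.674
```

```bash
python3 - <<'E'
from h import *
fs={n:grab(n) for n in("top","scene")}
A=fs["top"]["img"][220:380,230:400,::-1];B=fs["scene"]["img"][170:310,260:430,::-1]
o=np.hstack([cv2.resize(A,(400,376),interpolation=2),cv2.resize(B,(400,376),interpolation=2)])
cv2.imwrite("pics/c6.png",np.clip(o*1.6,0,255).astype(np.uint8))
for n,f in fs.items():
    C=cloud(f); m=(abs(C[...,0]-490)<150)&(abs(C[...,1]-10)<110)&(C[...,2]>22); print(n,np.histogram(C[m][:,2],range(20,180,8))[0])
    for lo,hi,pl in((27,39,32),(48,60,54)):
        v,u=np.nonzero((abs(C[...,0]-490)<90)&(abs(C[...,1]-10)<100)&(C[...,2]>lo)&(C[...,2]<hi)); P=onplane(f,np.c_[u,v],pl)[:,:2]
        if len(P)>20:
            r=cv2.minAreaRect(P.astype(np.float32)); print(n,pl,len(P),np.round(r[0],1),np.round(r[1],1),round(r[2],1),P.mean(0).round(1),np.median(C[v,u,2]))
E
```

```text
top [  23 1649  142    6   93    0    0    0    0    0    0    0    0    0
    0    0    0    0    0]
top 32 1804 [494.    3.4] [ 90.4 150.4] 11.4 [489.2   1.3] 32.98051629969507
top 54 99 [493.8   3.2] [13.8 69.7] 10.6 [491.6  15.3] 54.89600292119371
scene [ 140 1072  108   62  112    0    0    0    0    0    0    0    0    0
    0    0    0    0    0]
scene 32 1145 [497.5   5.4] [ 98.2 156. ] 11.4 [499.8  11.8] 33.21103145907273
scene 54 149 [498.4   6.8] [23.2 75.8] 11.3 [497.7   6.5] 54.04755137994414
```

View pics/c6.png

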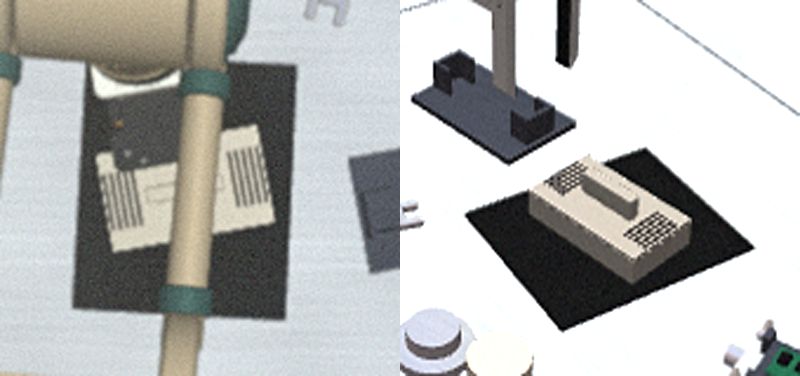

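>>> apply_moves --pt "0 0 -0.0375 0 0 0 0" --pt "0 0 -0.0375 0 0 0 0" --pt "0 0.0015 -0.037 0 0 0 0" --pt "0 0 0 0.04 0 0 0" --pt "0 0 0 0.04 0 0 0" --pt "0 0 0 0.03 0 0 0" --pt "0 0 0 0.02 0 0 0" --pt "0 0 0 0 0 0 0"

```text
t: 12.15
ee_pos: [489.8, 5.1, 87.8]
ee_rot: [-0.004, 0.635, 0.773, -0.003]
contact_force: [-0.2, -0.2, 1.0]
opening: 0.498
```

>>> apply_moves --pt "0 0 0 0.02 0 0 0" --pt "0 0 0 0.014 0 0 0" --pt "0 0 0 0.005 0 0 0" --pt "0 0 0 0 0 0 0" --pt "0 0 0 0 0 0 0"

```text
t: 12.57
ee_pos: [495.7, 4.6, 53.6]
ee_rot: [0.001, 0.635, 0.773, 0.0]
contact_force: [0.8, 0.9, 0.2]
opening: 0.499
```

```bash
python3 - <<'E'
from h import *
f=grab("scene"); np.save("/tmp/pre.npy",f["img"])
s=sensors.state();print(s["ee_pos"],s["ee_rot"],s["contact_force"],s["opening"])
E
```

```text
[496.12010609   4.63126924  53.80337976] [9.01075670e-04 6.34675278e-01 7.72778243e-01 5.16875753e-04] [ 0.64741228  1.29503917 -0.79759995] 0.5005819841734882
```

>>> apply_moves --pt "-0.4 0 0 0 0 0 0" --pt "-0.5 0 0 0 0 0 0" --pt "-1 0 0 0 0 0 0" --pt "-1 0 0 0 0 0 0" --pt "-1 0 0 0 0 0 0" --pt "-1 0 0 0 0 0 0" --pt "-1 0 0 0 0 0 0" --pt "-1 0 0 0 0 0 0" --grip_force 30

```text
t: 13.28
ee_pos: [495.4, 4.7, 52.7]
ee_rot: [-0.0, 0.635, 0.773, -0.0]
contact_force: [-1.4, 0.5, 2.7]
opening: 0.146
```

```bash
python3 - <<'E'
from h import *
f=grab("scene"); g=lambda i:cv2.cvtColor(i,cv2.COLOR_RGB2GRAY).astype(np.float32)
a,b=g(np.load("/tmp/pre.npy")),g(f["img"])
s=sensors.state();print(s["ee_pos"],s["ee_rot"],s["contact_force"],s["opening"])
for (u0,v0,u1,v1) in((350,235,392,285),(340,245,380,280)):
    A,B=a[v0:v1,u0:u1],b[v0:v1,u0:u1]; W=np.eye(2,3,dtype=np.float32)
    cc,W=cv2.findTransformECC(A,B,W,cv2.MOTION_TRANSLATION,(3,100,1e-5),None,3); d=W[:,2]
    c=np.array([(u0+u1)/2,(v0+v1)/2]); P=onplane(f,[c,c+d],30); print(cc,d,(P[1]-P[0]).round(2))
cv2.imwrite("pics/c7.png",np.clip(cv2.resize(f["img"][170:310,260:430,::-1],(510,420),interpolation=2)*1.6,0,255).astype(np.uint8))
E
```

```text
[495.36482409   4.74751001  52.66868016] [-8.02059153e-06  6.34598981e-01  7.72841591e-01 -8.77695170e-05] [-1.28996353 -0.68439895  2.90995943] 0.14715964669309822
0.982139438408198 [-0.11118405  0.03209785] [ 0.31 -0.04  0.  ]
0.987248829439899 [-0.0488502   0.04418038] [0.21 0.08 0.  ]
```

>>> apply_moves --pt "-1 0 0 -0.015 0 0 0" --pt "-1 0 0 -0.025 0 0 0" --pt "-1 0 0 -0.025 0 0 0" --pt "-1 0 0 -0.015 0 0 0" --pt "-1 0 0 0 0 0 0"

```text
t: 13.75
ee_pos: [497.6, 4.6, 135.1]
ee_rot: [0.003, 0.635, 0.773, 0.002]
contact_force: [0.5, -0.4, -2.6]
opening: 0.151
```

>>> apply_moves --pt "-1 0.0308 0.0062 0 0 0 0" --pt "-1 0.0308 0.0062 0 0 0 0" --pt "-1 0.0308 0.0062 0 0 0 0" --pt "-1 0.0308 0.0062 0 0 0 0" --pt "-1 0.0308 0.0062 0 0 0 0" --pt "-1 0.0308 0.0062 0 0 0 0" --pt "-1 0.0308 0.0062 0 0 0 0" --pt "-1 0.0308 0.0062 0 0 0 0"

```text
t: 14.42
ee_pos: [494.8, 257.3, 130.5]
ee_rot: [-0.001, 0.635, 0.773, -0.001]
contact_force: [-0.1, 0.1, -3.2]
opening: 0.147
```

>>> apply_moves --pt "-1 0.0308 0.0062 0 0 0 0" --pt "-1 0.0308 0.0062 0 0 0 0" --pt "-1 0 0 0 0 0 -4.2" --pt "-1 0 0 0 0 0 -4.2" --pt "-1 0 0 0 0 0 -4.2" --pt "-1 0 0 0 0 0 0" --pt "-1 0 0 0 0 0 0" --pt "-1 0 0 0 0 0 0"

```text
t: 15.08
ee_pos: [495.9, 318.6, 131.4]
ee_rot: [-0.0, 0.547, 0.837, -0.001]
contact_force: [0.4, -0.2, -3.4]
opening: 0.146
```

```bash
python3 - <<'E'
from h import *
f=grab("scene");t=grab("top")
s=sensors.state();print(s["ee_pos"],s["ee_rot"],s["contact_force"],s["opening"],2*np.degrees(np.arctan2(s["ee_rot"][2],s["ee_rot"][1])))
o=np.hstack([cv2.resize(t["img"][230:350,100:230,::-1],(400,369),interpolation=2),cv2.resize(f["img"][240:380,370:510,::-1],(369,369),interpolation=2)])
cv2.imwrite("pics/c8.png",np.clip(o*1.6,0,255).astype(np.uint8))
E
```

```text
[496.20855789 318.64271679 132.02337271] [-1.71791991e-04  5.46558466e-01  8.37420859e-01 -3.45834800e-04] [ 0.62502934 -0.47060595 -2.48266134] 0.14445603057805803 113.73753803785263
```

View pics/c8.png

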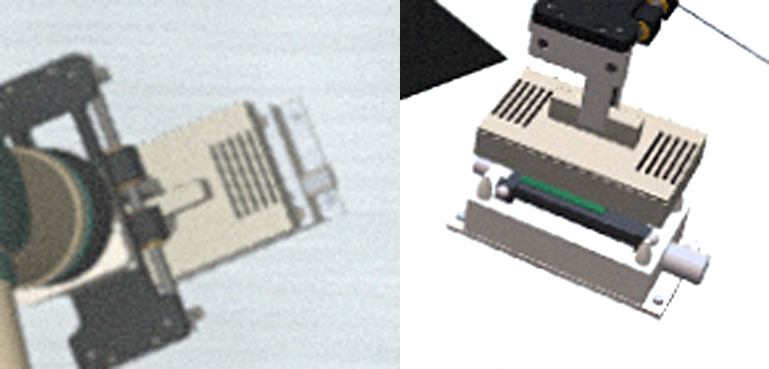

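```bash
cat > ext.py <<'E'
from h import *
def ext(f,zt,tag,yaw=24.0,c0=(495.6,317)):
    C=cloud(f);x,y,z=C[...,0],C[...,1],C[...,2]
    v,u=np.nonzero((y>190)&(y<440)&(x>380)&(x<620)&(abs(z-zt-.8)<4)); P=onplane(f,np.c_[u,v],zt)[:,:2]-c0
    r=np.radians(yaw);Y=np.array([-np.sin(r),np.cos(r)]);X=np.array([Y[1],-Y[0]]); a,b=P@X,P@Y
    out=[]
    for p,q in((a,b),(b,a)):
        for lo,hi in((-50,-25),(-25,0),(0,25),(25,50)):
            w=p[(q>lo)&(q<hi)]
            out.append((np.percentile(w,[1,99]).round(1).tolist(),len(w)) if len(w)>15 else None)
    print(tag,"a(by b):",out[:4],"\n  b(by a):",out[4:])
E
python3 - <<'E'
from ext import *
for n in("top","scene"):
    d=grab(n); ext(d,111,n+" cover")
    d0=np.load(f"/tmp/{n}0.npz"); d["range_z"]=d0["r"]; ext(d,40,n+" box")
E
```

```text
top cover a(by b): [([-45.2, 43.5], 482), ([-45.7, 43.6], 401), ([-45.0, 43.6], 102), None] 
  b(by a): [([-74.4, 24.1], 432), ([-74.7, 14.4], 364), ([-75.3, 0.5], 363), ([-75.0, 2.3], 350)]
top box a(by b): [([-44.5, 46.0], 158), ([-44.5, 45.2], 197), ([-44.5, 45.3], 195), ([-43.1, 45.6], 182)] 
  b(by a): [([-73.8, 75.0], 499), ([-74.8, 82.7], 182), ([-74.8, 84.6], 176), ([-74.0, 75.1], 465)]
scene cover a(by b): [([-43.8, 49.6], 272), ([2.8, 48.9], 193), ([-42.3, 50.0], 231), ([-43.2, 49.6], 365)] 
  b(by a): [([-75.0, 73.4], 292), ([-75.3, 73.7], 303), ([-75.2, 72.9], 586), ([-74.6, 73.3], 636)]
scene box a(by b): [([-42.3, 51.8], 133), ([-44.3, 49.5], 139), ([-43.8, 50.6], 142), ([-43.1, 50.9], 137)] 
  b(by a): [([-74.4, 74.8], 124), ([-75.2, 75.2], 140), ([-74.3, 88.4], 126), ([-73.6, 73.2], 563)]
```

>>> apply_moves --pt "-1 0.0005 0.0011 0.01 0 0 0" --pt "-1 0 0 0.008 0 0 0" --pt "-1 0 0 0.003 0 0 0" --pt "-1 0 0 0.002 0 0 0" --pt "-1 0 0 0.002 0 0 0" --pt "-1 0 0 0 0 0 0"

```text
t: 15.78
ee_pos: [496.9, 319.7, 107.0]
ee_rot: [-0.0, 0.546, 0.838, -0.0]
contact_force: [-0.5, 0.8, -2.8]
opening: 0.146
```

>>> apply_moves --pt "-1 0 0 0.002 0 0 0" --pt "-1 0 0 0.002 0 0 0" --pt "-1 0 0 0.001 0 0 0" --pt "-1 0 0 0 0 0 0" --pt "-1 0 0 0 0 0 0"

```text
t: 16.2
ee_pos: [497.2, 319.9, 102.6]
ee_rot: [0.0, 0.546, 0.838, 0.0]
contact_force: [-0.1, -0.7, -2.5]
opening: 0.149
```

>>> apply_moves --pt "-1 0 0 0.0015 0 0 0" --pt "-1 0 0 0.001 0 0 0" --pt "-1 0 0 0.0005 0 0 0" --pt "-1 0 0 0.0005 0 0 0" --pt "-1 0 0 0 0 0 0" --pt "-1 0 0 0 0 0 0"

```text
t: 16.7
ee_pos: [497.2, 319.8, 99.0]
ee_rot: [0.0, 0.546, 0.838, -0.0]
contact_force: [1.3, 0.1, -2.1]
opening: 0.147
```

>>> apply_moves --pt "-1 0 0 0.0005 0 0 0" --pt "-1 0 0 0.0005 0 0 0" --pt "-1 0 0 0 0 0 0" --pt "-1 0 0 0 0 0 0"

```text
t: 17.03
ee_pos: [497.4, 319.9, 98.5]
ee_rot: [0.0, 0.546, 0.838, 0.0]
contact_force: [-0.5, 0.1, 1.7]
opening: 0.147
```

>>> apply_moves --pt "-0.6 0 0 0 0 0 0" --pt "-0.4 0 0 0 0 0 0" --pt "-0.2 0 0 0 0 0 0" --pt "0 0 0 0 0 0 0" --pt "0 0 0 0 0 0 0" --pt "0 0 0 -0.01 0 0 0" --pt "0 0 0 -0.03 0 0 0" --pt "-1 0 0 -0.02 0 0 0"

```text
t: 17.7
ee_pos: [497.4, 320.0, 159.7]
ee_rot: [0.0, 0.546, 0.838, 0.0]
contact_force: [1.1, 0.4, 0.6]
opening: 0.464
```

```bash
python3 - <<'E'
from ext import *
s=sensors.state();print(s["ee_pos"],s["ee_rot"],s["contact_force"],s["opening"])
for n in("top","scene"):
    d=grab(n); ext(d,78,n+" cover")
E
```

```text
[497.35322521 319.97010117 159.73971119] [1.05153141e-04 5.46032847e-01 8.37763748e-01 1.46458293e-04] [1.14772766 0.3925153  0.55032798] 0.4635437842865424
top cover a(by b): [([-42.8, 45.9], 453), ([-43.7, 45.3], 382), ([-43.9, 44.4], 335), ([-43.5, 33.0], 106)] 
  b(by a): [([-74.7, 45.1], 444), ([-74.5, 22.9], 432), ([-74.2, 46.2], 450), ([-73.5, 44.8], 430)]
scene cover a(by b): [([-39.6, 53.6], 279), ([-40.0, 50.9], 236), ([-41.2, 50.9], 239), ([-43.0, 50.5], 356)] 
  b(by a): [([-74.3, 73.3], 322), ([-74.4, 74.0], 300), ([-73.5, 74.0], 558), ([-72.2, 74.6], 630)]
```

>>> apply_moves --pt "-1 0.028 0.018 0 0 0 0" --pt "-1 0.028 0.018 0 0 0 0" --pt "-1 0 0 0.025 0 0 0" --pt "-1 0 0 0.025 0 0 0" --pt "-1 0 0 0.005 0 0 0" --pt "-1 0 0 0 0 0 0" --pt "-1 0 0 0 0 0 0"

```text
t: 18.38
ee_pos: [507.4, 385.4, 103.0]
ee_rot: [-0.0, 0.546, 0.838, -0.0]
contact_force: [0.0, -0.3, 0.5]
opening: 0.008
```

>>> apply_moves --pt "-1 0 0 0.005 0 0 0" --pt "-1 0 0 0.004 0 0 0" --pt "-1 0 0 0.003 0 0 0" --pt "-1 0 0 0.001 0 0 0" --pt "-1 0 0 0 0 0 0"

```text
t: 18.8
ee_pos: [507.9, 385.8, 90.6]
ee_rot: [0.0, 0.546, 0.838, 0.001]
contact_force: [0.4, 1.5, 0.9]
opening: 0.007
```

>>> apply_moves --pt "-1 0 0 0.002 0 0 0" --pt "-1 0 0 0.002 0 0 0" --pt "-1 0 0 0.002 0 0 0" --pt "-1 0 0 0 0 0 0"

```text
t: 19.13
ee_pos: [509.1, 386.9, 85.1]
ee_rot: [0.001, 0.546, 0.838, 0.002]
contact_force: [1.3, 1.8, 3.1]
opening: 0.005
```

>>> apply_moves --pt "-1 0 0 0.002 0 0 0" --pt "-1 0 0 0.001 0 0 0" --pt "-1 0 0 0 0 0 0" --pt "-1 0 0 0 0 0 0"

```text
t: 19.47
ee_pos: [509.8, 386.9, 83.1]
ee_rot: [0.001, 0.546, 0.838, 0.003]
contact_force: [2.4, 2.0, 8.7]
opening: 0.003
```

>>> apply_moves --pt "-1 0 0 0.0015 0 0 0" --pt "-1 0 0 0 0 0 0" --pt "-1 0 0 0 0 0 0"

```text
t: 19.72
ee_pos: [510.1, 386.9, 82.9]
ee_rot: [0.002, 0.546, 0.838, 0.003]
contact_force: [0.9, 1.4, 14.0]
opening: 0.004
```

```bash
cat > cor.py <<'E'
from h import *
def face(names=("top","scene")):
    for n in names:
        f=grab(n);C=cloud(f);x,y,z=C[...,0],C[...,1],C[...,2]
        o=np.array((495.6,317)) if n=="top" else np.array((498.3,318.5))
        r=np.radians(23.8);Y=np.array([-np.sin(r),np.cos(r)]);X=np.array([Y[1],-Y[0]])
        P=C[...,:2]-o;a,b=P@X,P@Y
        g=f["img"].sum(2); bright=g>0.6*np.median(g[(abs(z-73)<8)&(abs(a)<40)&(abs(b)<70)])
        m=(abs(z-73)<10)&(abs(a)<43)&(abs(b)<73)&((abs(a)>11)|(abs(b)>39))&bright
        A=np.c_[np.ones(m.sum()),a[m],b[m]];zz=z[m];w=np.ones(len(zz),bool)
        for _ in range(5):
            k=np.linalg.lstsq(A[w],zz[w],rcond=None)[0];e=zz-A@k;w=abs(e)<2
        print(n,w.sum(),len(w),"corner z c0..3:",[round(float(k@[1,sa*36,sb*56]),1) for sa,sb in((1,1),(-1,1),(-1,-1),(1,-1))],"rms",e[w].std().round(2))
if __name__=="__main__": 
    face(); s=sensors.state(); print(s["t"],s["ee_pos"].round(1),s["contact_force"].round(1))
E
python3 cor.py
```

```text
top 1289 1999 corner z c0..3: [70.4, 78.2, 80.2, 72.3] rms 1.11
scene 797 989 corner z c0..3: [70.1, 78.3, 80.0, 71.8] rms 1.01
19.8167 [510.1 386.9  82.9] [ 0.4  0.7 13.7]
```

>>> apply_moves --pt "-1 0 0 -0.02 0 0 0" --pt "-1 -0.0375 0 0 0 0 0" --pt "-1 -0.0375 0 0 0 0 0" --pt "-1 -0.037 0 0 0 0 0" --pt "-1 0 0 0.008 0 0 0" --pt "-1 0 0 0.004 0 0 0" --pt "-1 0 0 0.002 0 0 0" --pt "-1 0 0 0 0 0 0"

```text
t: 20.48
ee_pos: [552.0, 283.5, 84.9]
ee_rot: [-0.0, 0.546, 0.838, -0.001]
contact_force: [0.7, 0.1, -0.2]
opening: 0.003
```

>>> apply_moves --pt "-1 0 0 0.002 0 0 0" --pt "-1 0 0 0.002 0 0 0" --pt "-1 0 0 0 0 0 0" --pt "-1 0 0 0 0 0 0"

```text
t: 20.82
ee_pos: [552.3, 283.9, 83.8]
ee_rot: [0.001, 0.545, 0.838, 0.0]
contact_force: [-2.0, -2.9, 11.6]
opening: 0.007
```

```bash
python3 cor.py
```

```text
top 339 519 corner z c0..3: [70.7, 80.3, 80.1, 70.5] rms 1.0
scene 1082 1337 corner z c0..3: [70.5, 80.3, 79.7, 69.9] rms 1.02
20.9167 [552.3 283.9  83.8] [-2.4 -2.9 12.5]
```

>>> apply_moves --pt "-1 0 0 0.002 0 0 0" --pt "-1 0 0 0 0 0 0" --pt "-1 0 0 0 0 0 0"

```text
t: 21.17
ee_pos: [552.4, 283.9, 83.6]
ee_rot: [0.001, 0.545, 0.838, 0.0]
contact_force: [-4.4, -4.0, 20.6]
opening: 0.003
```

>>> apply_moves --pt "-1 0 0 -0.024 0 0 0" --pt "-1 0 -0.036 0 0 0 0" --pt "-1 0 -0.036 0 0 0 0" --pt "-1 0 0 0.005 0 0 0" --pt "-1 0 0 0.004 0 0 0" --pt "-1 0 0 0.004 0 0 0" --pt "-1 0 0 0.003 0 0 0"

```text
t: 21.75
ee_pos: [484.4, 254.0, 89.8]
ee_rot: [-0.002, 0.545, 0.838, -0.002]
contact_force: [-13.0, -5.5, 31.9]
opening: 0.006
```

>>> apply_moves --pt "-1 0 0 0.003 0 0 0" --pt "-1 0 0 0.002 0 0 0" --pt "-1 0 0 0.001 0 0 0" --pt "-1 0 0 0 0 0 0" --pt "-1 0 0 0 0 0 0"

```text
t: 22.17
ee_pos: [487.7, 255.3, 82.2]
ee_rot: [0.0, 0.546, 0.838, 0.001]
contact_force: [-3.5, -0.3, 8.7]
opening: 0.008
```

```bash
python3 cor.py
```

```text
top 267 399 corner z c0..3: [69.2, 68.7, 68.8, 69.2] rms 1.08
scene 1062 1218 corner z c0..3: [69.1, 69.4, 68.9, 68.6] rms 1.0
22.2667 [487.8 255.2  82.2] [-2.6 -0.6  8.3]
```

>>> apply_moves --pt "-1 0 0 -0.03 0 0 0" --pt "-1 0 0 -0.04 0 0 0" --pt "-1 0 0 -0.04 0 0 0" --pt "-1 0 -0.04 -0.01 0 0 0" --pt "-1 -0.03 -0.02 0 0 0 0" --pt "-1 -0.04 0 0 0 0 0" --pt "-1 -0.04 0 0 0 0 0" --pt "-1 0 0 0 0 0 0"

```text
t: 22.93
ee_pos: [480.4, 124.3, 201.7]
ee_rot: [0.003, 0.548, 0.837, -0.0]
contact_force: [0.9, 0.5, 0.0]
opening: 0.003
```

>>> apply_moves --pt "-1 -0.04 0 0 0 0 0" --pt "-1 -0.04 0 0 0 0 0" --pt "-1 -0.04 0 0 0 0 0" --pt "-1 -0.04 0 0 0 0 0" --pt "-1 0 0 0 0 0 0" --pt "-1 0 0 0 0 0 0"

```text
t: 23.43
ee_pos: [542.7, -18.4, 200.6]
ee_rot: [-0.0, 0.547, 0.837, 0.0]
contact_force: [0.1, -0.8, -0.0]
opening: 0.004
```

```bash
python3 cor.py; python3 - <<'E'
from ext import *
for n in("top","scene"):
    d=grab(n); ext(d,68,n+" cover")
    B=d["img"][235:355,100:230,::-1] if n=="top" else d["img"][250:370,375:505,::-1]
    o=B if n=="top" else np.hstack([o,B])
cv2.imwrite("pics/c9.png",np.clip(cv2.resize(o,None,fx=3,fy=3,interpolation=2)*1.6,0,255).astype(np.uint8))
E
```

```text
top 1554 2311 corner z c0..3: [69.0, 68.9, 68.8, 68.9] rms 1.09
scene 1061 1222 corner z c0..3: [69.0, 69.3, 68.8, 68.4] rms 1.0
23.5333 [541.1 -16.2 200.9] [-0.4  0.1  0.4]
top cover a(by b): [([-43.4, 45.5], 455), ([-44.2, 45.0], 383), ([-44.0, 44.8], 382), ([-43.2, 44.2], 401)] 
  b(by a): [([-73.7, 73.6], 610), ([-74.3, 74.6], 690), ([-73.5, 74.9], 612), ([-73.1, 75.1], 645)]
scene cover a(by b): [([-40.7, 51.8], 277), ([-41.2, 51.1], 236), ([-43.0, 49.9], 237), ([-43.2, 49.3], 353)] 
  b(by a): [([-73.6, 73.4], 331), ([-74.8, 73.9], 295), ([-73.6, 74.0], 561), ([-73.5, 73.9], 636)]
```

View pics/c9.png

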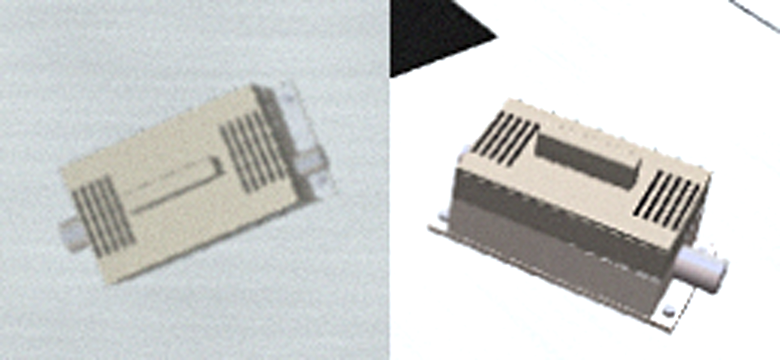

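The picture shows the cover flush on the box all round, rib up. All four corners measure the same height, and the arm is clear of everything.

```bash
python3 -c "
from bench import close_job
print(close_job())"
```

```text
the job is handed in; nothing more can be done
None
```

The cover sits rib up on the controller box with all four corners down, and the job was handed in at about 23.5 s of the 67 s allowed. No verdict came back.

- **Tipping:** I lifted the cover from the rack, stood it on the mat and tipped it with the closed fingers. The rib caught under the fingertips at about 40 degrees, so I raised the tool and the cover fell open side down. It landed within a few mm of the mat's centre.
- **Setting on the box:** I took the cover by the rib, corrected its position by about 1 mm from the camera views, and lowered it over the posts onto the clips.
- **Pressing:** I pressed three corners in turn. The third press also brought the fourth corner down, so I did not press that one. The highest force I read was about 35 N, at the third corner.

**Last checks:**
- **Height:** the corner heights read 68.8–69.0 mm in the top view and 68.4–69.3 mm in the scene view, against a home height of 68 mm. Both cameras read about 1–2 mm high on the bare table, so this fits.
- **Position:** the cover's outline matched the box's within about 1 mm in both views.
- **Yaw:** a slight yaw of about 1 degree was still visible, inside the 0.06 rad limit.
- **Disagreement:** the two cameras differ by about 3 mm in absolute position, so I aligned using differences within each view.
- **Bystanders:** I never worked near the jar, wrench or flange, but I did not measure their positions again at the end.

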